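Feel the blade ejector of a runner insert

ROBOT

A 6-joint arm with a two-finger parallel gripper is mounted at the origin on the work surface. World frame = base frame: x ahead of the robot, y to its left, z up, the work surface at z = 0. Lengths are in mm, angles in rad, forces in N, time in s.
With the tool pointing down it reaches from about 400 to 925 mm from the base axis. Payload 12.5 kg.
Tool frame: the origin (TCP) lies on the centre line of the jaws, within the pads' length; the fingertips stand 17 mm ahead of it and the grasp point (between the pads) lies 2 mm behind it; z points along the fingers, y is the line along which they close (so a half turn about z gives the same grasp; the last joint's range is limited). The gripper opens to 95 mm and grips with 3 to 60 N. Pads are 20 mm wide; open, the fingers measure 119 mm over their backs; the gripper's body (75 mm by 180 mm) begins 59 mm behind the grasp point.
Start: joints at [-1.351, 0.491, 1.559, -0, 1.092, -0.106], TCP at [200.065, -592.131, 231.661] pointing down, gripper open.
Joint ranges: [-3.1, 3.1], [-0.84, 2.19], [0.05, 2.79], [-1.13, 4.28], [0.06, 2.93], [-2.69, 2.69]. Speed limits (rad/s): [2.22, 2.22, 2.79, 3.14, 3.14, 3.14].

INTERFACE

Orientations are given as [roll, pitch, yaw] about the fixed x, y, z axes, in that order (R = Rz(yaw) Ry(pitch) Rx(roll)).
In Python, from cell import env gives the robot as it stands.
- The arm moves only by the tool drive_tool, never from a script. Its argument "deltas" is text: rows parted by semicolons, each of 4 numbers parted by spaces: the shift along the world's x, y, z normalised to -1 to 1, where 1 is 100 mm, then the turn about the world's z normalised to -1 to 1, where 1 is 180 degrees. A call has 1 to 10 rows; each row shifts and turns the commanded pose from where the row before left it; what a row does not reach is not made up. A row lasts 1/12 s, in which the tool goes at most 41.7 mm and 7.16 degrees, less where a joint would pass 70% of its speed; a pose out of reach is approached as far as the arm can. A call with a number of a shift or a turn outside -1 to 1 is refused whole. A call with a gripper value outside its range is refused whole. "gripper" is the closure, from 0 (fully open) to 1 (shut), set as the call begins (left out, the last holds). The fingers move at their own pace and stop on an object; the grip force is fixed at half the most. Time passes only in rows, so rows that do not move let the fingers close. It gives the time, the measured TCP pose, the force, the opening and the grip force at its end, in the units of the state.
- env.state(): the state, without advancing time (a new reading comes with each control period).
- env.read_camera(name): name is "scene" or "top" or "wrist"; returns (picture, depth): 480x640x3 uint8, red, green, blue; 480x640 float32, mm along the optical axis (not along the pixel's ray), 0 where there is no reading.
- env.camera_params(name): a dict with "mtx" (3x3 intrinsics, pixels), "k1" (the pictures are not rectified: a ray, as slopes to the right and down, at radius r is drawn at 1 + k1 r^2 times it, then the intrinsics apply), "camera_from_world" (4x4, takes a point from world to camera coordinates); the wrist camera has in their place "mount" (4x4, takes a point from camera to tool coordinates, whose origin is the TCP and whose axes are the flange's). Camera axes: x right, y down, z forward; pixel columns grow to the right and rows downward; lengths in mm; the calibration is good to about 2 mm. A picture is of the moment at which its call begins: read the wrist's pose just before it. camera_params takes no time and is no camera call.
- env.job_done(): hands the job in; it is judged then, once.
The state is a dict: "t": time; "joints": joint angles; "qvel": joint speeds; "tau": joint torques, N m; "eef_pos": TCP position; "tcp_rot": TCP orientation; "ft_force": force on the tool from outside, world axes, zero at the start; "moment": the same for the moment, N m; "opening": opening from 0.0 (shut) to 1.0 (fully open); "grip_force": force on a finger pad.
Only numpy, scipy, OpenCV 4.12 (cv2) and the standard library are available. Lean on these libraries where they do the work, as an engineer would, in place of code of your own. Each camera call takes 0.05 s, during which the arm holds its last target. There are 200 camera calls.

TASK

Check that the blade ejector of the runner insert moves freely: with the fingertips press the narrow oblong steel pad (the long thin one of the four pads on the insert) lightly down by some 6 mm, without driving it onto its stop, keep it there for about two seconds, then withdraw and let it spring back up. Only press it, do not pull or lift it; touch nothing else: the round, square and hollow pads, the insert's face and everything lying about stay as they are.

Things in the scene. Friction and masses are not known exactly. Their poses are not given: they have to be found in the camera images.
- insert: Runner insert: dark steel block 140 (x) x 220 (y) x 40 (z) mm fixed on the bench, with a cross-shaped channel 10 wide, 6 mm deep in its top. Four spring-loaded ejector pads stand out of its face, centred at x = +-36, y = +-48 mm in its frame; which pad is in which place varies. Origin: centre of its underside, z up, x and y along its sides.
- blade_pad: The pad to press: bright steel, oblong, 12 (its x) x 46 mm (its y), flat top 18 mm above the insert's face, 58 mm above the bench; sides parallel to the insert's. Slides straight down on a soft spring, 0.5 N per mm, no preload, to a hard stop 12 mm down; springs back when released. It could also be pulled up, which is wrong. Origin 38 mm below its top centre, z up.
- blade_pad_top (a point): Centre of the flat top of blade_pad; moves down with it.
- round_pad: Round flat ejector pad, 30 mm in diameter. Bright steel, its top 18 mm above the insert's face; stands in any of the four places of the insert, sides parallel to the insert's; on the same kind of spring as blade_pad. To be left alone. Origin 38 mm below its top centre, z up.
- square_pad: Square flat ejector pad, 28 x 28 mm. Bright steel, its top 18 mm above the insert's face; stands in any of the four places of the insert, sides parallel to the insert's; on the same kind of spring as blade_pad. To be left alone. Origin 38 mm below its top centre, z up.
- sleeve_pad: Sleeve ejector: tube 32 mm outside, 22 mm inside, open at the top. Bright steel, its top 18 mm above the insert's face; stands in any of the four places of the insert, sides parallel to the insert's; on the same kind of spring as blade_pad. To be left alone. Origin 38 mm below its top centre, z up.
- slip_stone: Loose white ceramic slip stone, 90 (x) x 16 x 12 mm, lying on the insert's face near its +y end. Origin: centre of its underside.
- gauge_pin: Loose steel gauge pin, 16 mm in diameter, 36 mm tall, standing on the insert's face near its -y end, about 40 mm off the middle line towards the insert's +x. Origin: centre of its underside.
- india_stone: Loose reddish India stone, 150 (x) x 50 x 25 mm, on the bench beyond the insert's +y end. Origin: centre of its underside.
- pin_vise: Loose brass pin vise, 13 mm thick, 93 mm long along its x, lying on the bench beyond the insert's -y end. Origin: on the bench, 45 mm from its butt.
- loose_file: Loose diamond file, 145 mm long along its y with a blue plastic grip 15 mm wide, 13 mm high, lying on the bench along the insert's +x side. Origin: on the bench near mid-length.
- paste_jar: Loose small jar, 42 mm in diameter, 34 mm tall, on the bench by the insert's +x side. Origin: centre of its underside.
- file_rack: Welded steel rack, 300 (x) x 90 x 76 mm, fixed, with eight upright files in blue grips reaching 136 mm above the bench; at the right of the bench. Origin: centre of its underside.

How it is judged:
By the outcome, as a careful person would: the job done as asked, in the order asked, and still so for the second after the job is handed in, with the robot touching nothing.
It also fails if it takes over 32 s, if anything falls off the work surface, if the arm or the gripper's body presses on something with over 40 N, if the wrist force passes 120 N, or if a joint passes its speed limit or range.

## Working session

There is one attempt and no reset: what is moved stays moved. The work goes in short steps, Python scripts to look and compute and a tool call to move; the robot and the scene stay as the last step left them, time stands still between calls to the robot, and variables do not carry over. Pictures are saved under pics/ and viewed, at most 10 in all, crops included, and the job is handed in when it is done.

Besides the shell and the picture viewer there is one more tool, called after "Call:" as name(argument=value, ...), one argument or row to a line, values as JSON. drive_tool: Moves the arm, as the interface text tells. Its arguments: {"type":"object","properties":{"deltas":{"type":"string"},"gripper":{"type":"number"}},"required":["deltas"]}

```bash
mkdir -p pics
cat > h.py <<'E'
import numpy as np, cv2
from cell import env
def save(n,f):
    p,d=env.read_camera(n); cv2.imwrite('pics/'+f+'.png',p[:,:,::-1]); np.save('pics/'+f+'.npy',d); return p,d
def ray(n,uv,state=None):
    c=env.camera_params(n); K=np.array(c['mtx']); k=c['k1']
    uv=np.atleast_2d(uv).astype(float)
    pd=cv2.undistortPoints(uv.reshape(-1,1,2),K,np.array([k,0,0,0,0.])).reshape(-1,2)
    r=np.c_[pd,np.ones(len(pd))]
    if n=='wrist':
        from scipy.spatial.transform import Rotation as R
        T=np.eye(4);T[:3,:3]=R.from_euler('xyz',state['tcp_rot']).as_matrix();T[:3,3]=state['eef_pos']
        W=T@np.array(c['mount'])
    else: W=np.linalg.inv(np.array(c['camera_from_world']))
    return W[:3,3], r@W[:3,:3].T
def onz(n,uv,z,state=None):
    o,d=ray(n,uv,state); return o+d*((z-o[2])/d[:,2])[:,None]
E
python3 - <<'E'
from h import *
save('top','top0'); save('scene','scene0'); print(env.state()); print(env.camera_params('top'))
E
```

```text
{'t': 0.1, 'joints': array([-1.35057262e+00,  4.91487210e-01,  1.55940420e+00, -4.47063399e-05,
        1.09170690e+00, -1.05611281e-01]), 'qvel': array([-0.0004986 , -0.00079468, -0.00232729,  0.00162278, -0.00120674,
       -0.00068338]), 'tau': array([ 2.29778918e-03, -6.13622403e+01, -2.58606023e+01,  6.94086682e-02,
        4.70200460e-02, -5.64760296e-05]), 'eef_pos': array([ 200.02183324, -591.9082662 ,  231.12227139]), 'tcp_rot': array([-3.14058842e+00, -6.65801432e-05,  3.25855585e-01]), 'ft_force': array([ 0.76866233, -0.66842968, -0.33537373]), 'moment': array([-0.01099747,  0.06630266, -0.02714245]), 'grip_force': 0.0, 'opening': 0.9954979333594547}
{'mtx': array([[497.74063785,   0.        , 320.16200364],
       [  0.        , 497.74063785, 241.87639461],
       [  0.        ,   0.        ,   1.        ]]), 'k1': -0.13663724842188082, 'camera_from_world': array([[-1.56838759e-03, -9.99635201e-01,  2.69630279e-02,
        -1.03396512e+02],
       [-9.86076862e-01, -2.93750794e-03, -1.66264229e-01,
         6.13847926e+02],
       [ 1.66282780e-01, -2.68483847e-02, -9.85712535e-01,
         9.52649937e+02],
       [ 0.00000000e+00,  0.00000000e+00,  0.00000000e+00,
         1.00000000e+00]])}
```

View pics/top0.png

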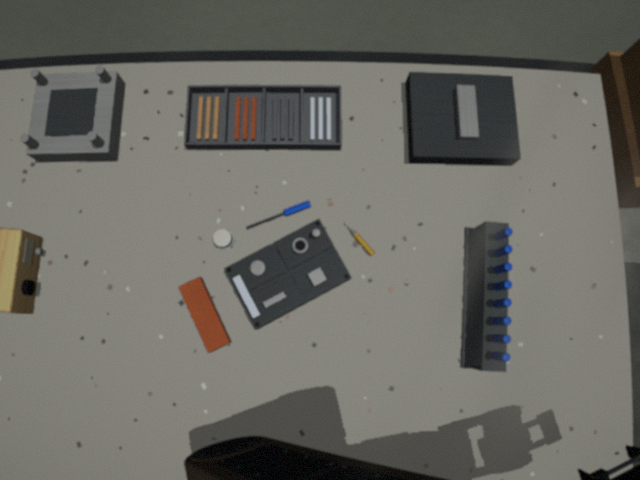

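View pics/scene0.png

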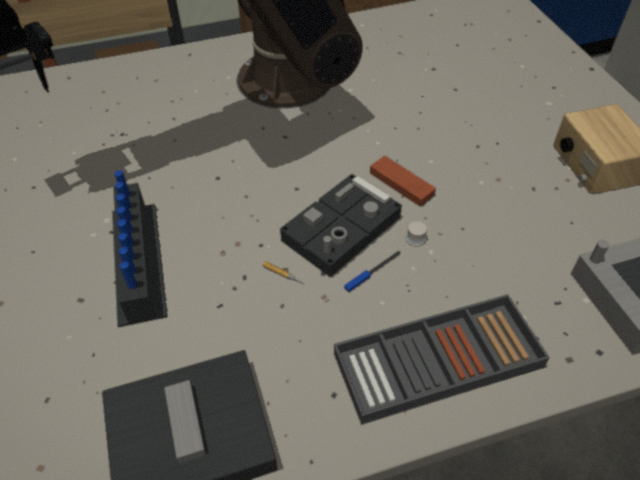

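The top view shows the blade pad at about (274,299), the round pad at (258,268), the sleeve at (301,244), the square at (317,276) and the slip stone at (245,296). I'll measure these now.

Run:
```python
from h import *
p=cv2.imread('pics/top0.png'); g=cv2.cvtColor(p,cv2.COLOR_BGR2GRAY)
d=np.load('pics/top0.npy')
roi=p[210:335,215:360]; cv2.imwrite('pics/crop.png',cv2.resize(roi,None,fx=5,fy=5,interpolation=cv2.INTER_CUBIC)[:600])
ins=np.array([[319,221],[350,277],[256,327],[226,268]])
m=np.zeros_like(g); cv2.fillConvexPoly(m,ins,255)
b=((g>95)&(m>0)).astype(np.uint8)
for c in cv2.findContours(b,cv2.RETR_EXTERNAL,cv2.CHAIN_APPROX_NONE)[0]:
    if cv2.contourArea(c)<20: continue
    r=cv2.minAreaRect(c); M=cv2.moments(c); uv=[M['m10']/M['m00'],M['m01']/M['m00']]
    w=onz('top',cv2.boxPoints(r),58)
    print(np.round(uv,1),np.round(r[1],1),onz('top',uv,58).round(1),w.round(0).tolist(), d[int(uv[1]),int(uv[0])])
w=onz('top',ins,40);print(w.round(1), np.linalg.norm(w-np.roll(w,1,0),axis=1))
```

```text
[274.1 299.1] [ 6.7 23.3] [[498.3 -11.9  58. ]] [[494.0, 12.0, 58.0], [514.0, -29.0, 58.0], [503.0, -35.0, 58.0], [482.0, 6.0, 58.0]] 977.4835
[245.8 296.1] [45.7  9.4] [[504.   44.3  58. ]] [[540.0, 74.0, 58.0], [548.0, 58.0, 58.0], [469.0, 15.0, 58.0], [460.0, 31.0, 58.0]] 986.1282
[316.7 276.2] [14.8 14.3] [[543.8 -95.8  58. ]] [[550.0, -76.0, 58.0], [564.0, -101.0, 58.0], [538.0, -116.0, 58.0], [524.0, -91.0, 58.0]] 988.5902
[257.4 267.3] [14. 13.] [[561.4  22.3  58. ]] [[576.0, 35.0, 58.0], [576.0, 9.0, 58.0], [548.0, 9.0, 58.0], [548.0, 35.0, 58.0]] 986.2657
[299.9 244.9] [14. 14.] [[606.8 -62.1  58. ]] [[621.0, -48.0, 58.0], [621.0, -76.0, 58.0], [592.0, -76.0, 58.0], [592.0, -48.0, 58.0]] 1003.70514
[315.9 232.1] [6. 6.] [[633.1 -94.3  58. ]] [[639.0, -88.0, 58.0], [639.0, -101.0, 58.0], [627.0, -101.0, 58.0], [627.0, -88.0, 58.0]] 983.95654
[[ 659.7 -101.    40. ]
 [ 544.  -163.7   40. ]
 [ 443.5   24.9   40. ]
 [ 561.8   87.8   40. ]] [212.71845977 131.59256055 213.77309595 133.91171006]
```

View pics/crop.png

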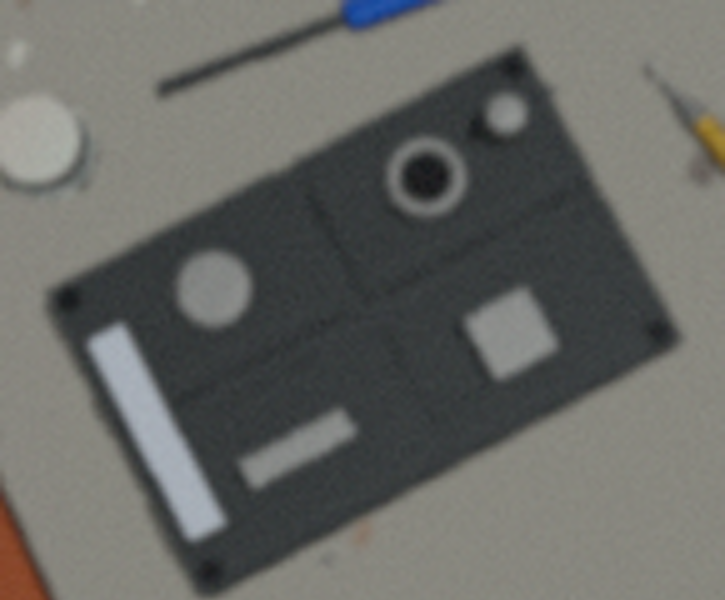

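The blade pad is at (498,-12). Its distances to the square and round pads come out at 95 and 72 mm, as they should. The insert's y axis lies at 118.4°, so the tool must turn +9.7°. I'll close the gripper and move over the pad at height.

Call:
drive_tool(
  deltas=".15 .29 0 .0027;.15 .29 0 .0027;.15 .29 0 .0027;.15 .29 0 .0027;.15 .29 0 .0027;.15 .29 0 .0027;.15 .29 0 .0027;.15 .29 0 .0027;.15 .29 0 .0027;.15 .29 0 .0027",
  gripper=1,
)

```text
t: 0.93
eef_pos: [350.4, -300.6, 231.6]
tcp_rot: [-3.141, 0.0, 0.411]
ft_force: [0.4, -0.7, -1.0]
opening: 0.356
grip_force: 0.0
```

Call:
drive_tool(
  deltas=".15 .29 0 .0027;.15 .29 0 .0027;.15 .29 0 .0027;.15 .29 0 .0027;.15 .29 0 .0027;.15 .29 0 .0027;.15 .29 0 .0027;.15 .29 0 .0027;.14 .29 -.2 .0027;.14 .29 -.2 .0027",
)

```text
t: 1.77
eef_pos: [498.9, -10.5, 191.8]
tcp_rot: [3.14, -0.002, 0.496]
ft_force: [1.5, -0.9, -0.4]
opening: 0.001
grip_force: 0.0
```

Call:
drive_tool(
  deltas="0 0 -.2 0;0 0 0 0;0 0 0 0;0 0 0 0",
)

```text
t: 2.1
eef_pos: [498.2, -12.7, 172.5]
tcp_rot: [3.141, -0.0, 0.495]
ft_force: [-1.1, 0.1, 0.1]
opening: 0.005
grip_force: 0.0
```

Run:
```python
from h import *
s=env.state(); print(s); save('wrist','w0'); np.save('pics/w0s.npy',s,allow_pickle=True)
```

```text
{'t': 2.1, 'joints': array([-1.58123784e-01,  3.89851760e-01,  1.93261740e+00, -1.92365755e-04,
        8.18614200e-01,  9.18094010e-01]), 'qvel': array([-0.00950998, -0.01599999, -0.00340252,  0.00086806, -0.00410677,
        0.00348274]), 'tau': array([ 7.35217463e-01, -4.74358714e+01, -1.98286074e+01,  6.88534160e-02,
       -5.78415371e-02, -9.74968680e-04]), 'eef_pos': array([498.17645961, -12.74043659, 172.46093848]), 'tcp_rot': array([ 3.14117170e+00, -3.19251686e-04,  4.94709995e-01]), 'ft_force': array([-1.08855247,  0.06842458,  0.10643946]), 'moment': array([-0.03819181, -0.06109294, -0.00292173]), 'grip_force': 0.0, 'opening': 0.00522467899715341}
```

View pics/w0.png

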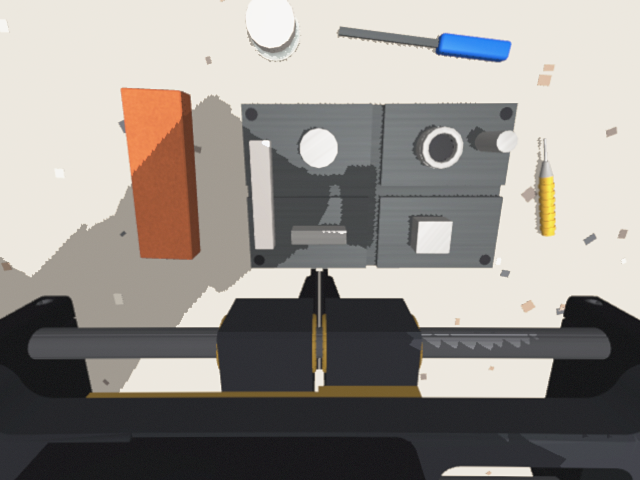

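The wrist view shows the blade pad in shadow at about (319,236), with the closed fingertips right below it at (320,275). I'll check its position using depth.

Run:
```python
from h import *
s=np.load('pics/w0s.npy',allow_pickle=True).item(); d=np.load('pics/w0.npy')
def pts(u0,u1,v0,v1):
    U,V=np.meshgrid(np.arange(u0,u1),np.arange(v0,v1)); uv=np.c_[U.ravel(),V.ravel()]
    o,r=ray('wrist',uv,s); return o+r*d[V.ravel(),U.ravel()][:,None],uv
for n,b in dict(blade=(283,355,218,252),square=(405,460,208,260),round=(290,345,120,175)).items():
    P,uv=pts(*b); k=(abs(P[:,2]-58)<4); Q=P[k]
    r=cv2.minAreaRect(Q[:,:2].astype(np.float32)); print(n,k.sum(),np.median(Q,0).round(1),r,uv[k].min(0),uv[k].max(0))
    print(' face z',np.median(P[abs(P[:,2]-40)<5][:,2]))
```

```text
blade 817 [499.4 -10.4  57.3] ((499.19000244140625, -10.464422225952148), (12.413267135620117, 45.37667465209961), 28.492170333862305) [291 230] [345 244]
 face z 39.48132457113792
square 1172 [545.2 -94.5  57.5] ((545.0419311523438, -95.1198959350586), (28.557369232177734, 29.442092895507812), 28.47478485107422) [415 220] [452 253]
 face z 39.58423234692839
round 1161 [562.5  23.8  57.4] ((562.5903930664062, 23.73040008544922), (29.156597137451172, 28.01372528076172), 28.6047306060791) [300 128] [336 167]
 face z 39.44207818925747
```

The wrist measurement gives the pad as 12.4 x 45.4 mm with its centre at (499,-11) and top at z≈58. Contact should come at TCP z≈75.

Call:
drive_tool(
  deltas=".01 .01 -.2 .001;0 0 -.2 0;0 0 -.2 0;0 0 -.15 0;0 0 -.1 0;0 0 0 0;0 0 0 0;0 0 0 0;0 0 0 0",
)

```text
t: 2.9
eef_pos: [499.5, -11.3, 87.7]
tcp_rot: [3.14, -0.001, 0.498]
ft_force: [0.3, 0.2, -0.7]
opening: 0.005
grip_force: 0.0
```

Run:
```python
from h import *
s=env.state(); print(s['t'],s['eef_pos'],s['ft_force']); save('wrist','w1'); np.save('pics/w1s.npy',s,allow_pickle=True)
p=cv2.imread('pics/w1.png')[150:390,180:500]; cv2.imwrite('pics/w1c.png',cv2.resize(p,None,fx=2.4,fy=2.4))
```

```text
2.9 [499.54012655 -11.32021926  87.72091948] [ 0.29718734  0.21535172 -0.7268353 ]
```

View pics/w1c.png

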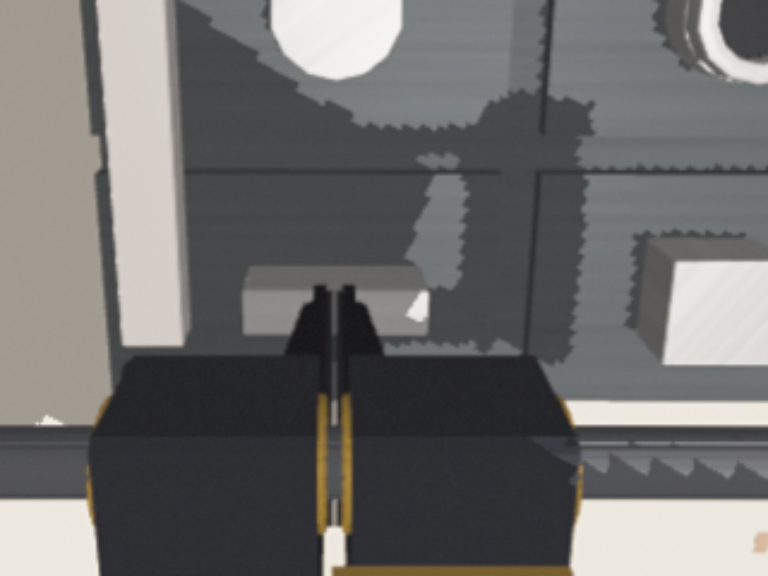

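The closed tips are centred above the blade pad, in the crop at (335,290). Next I'll descend slowly to about contact.

Call:
drive_tool(
  deltas="0 0 -.04 0;0 0 -.03 0;0 0 -.03 0;0 0 -.02 0;0 0 0 0;0 0 0 0;0 0 0 0",
)

```text
t: 3.53
eef_pos: [499.0, -11.1, 74.6]
tcp_rot: [-3.142, 0.0, 0.499]
ft_force: [0.4, -0.6, -0.8]
opening: 0.005
grip_force: 0.2
```

Call:
drive_tool(
  deltas="0 0 -.01 0;0 0 -.01 0;0 0 -.01 0;0 0 0 0;0 0 0 0;0 0 0 0",
)

```text
t: 4.03
eef_pos: [499.1, -11.1, 71.7]
tcp_rot: [3.141, -0.0, 0.499]
ft_force: [-1.1, 0.2, 1.8]
opening: 0.005
grip_force: 0.9
```

Call:
drive_tool(
  deltas="0 0 -.01 0;0 0 -.01 0;0 0 0 0;0 0 0 0;0 0 0 0",
)

```text
t: 4.45
eef_pos: [499.1, -11.1, 69.7]
tcp_rot: [3.141, -0.0, 0.499]
ft_force: [-0.0, 0.6, 2.8]
opening: 0.007
grip_force: 1.4
```

Run:
```python
from h import *
F=[]
for i in range(4):
    s=env.state(); F.append(np.r_[s['eef_pos'],s['ft_force']]); p,d=save('wrist','w2')
print(s['t'],np.round(F,2)); np.save('pics/w2s.npy',s,allow_pickle=True)
uv=np.array([[u,v] for u in range(270,375) for v in range(235,300)])
o,r=ray('wrist',uv,s); P=o+r*d[uv[:,1],uv[:,0]][:,None]
from math import cos,sin
a=np.radians(28.5); L=(P[:,:2]-[499,-11])@np.array([[cos(a),-sin(a)],[sin(a),cos(a)]])
for lo,hi in((-21,-14),(14,21)):
    k=(abs(L[:,0])<5)&(L[:,1]>lo)&(L[:,1]<hi)&(P[:,2]<62); print('top z',k.sum(),np.median(P[k,2]) if k.any() else None)
k=(abs(L[:,0]-16)<4); print('face',np.median(P[k,2]))
```

```text
4.6 [[ 4.9908e+02 -1.1130e+01  6.9690e+01 -4.0000e-02  5.8000e-01  2.7900e+00]
 [ 4.9907e+02 -1.1140e+01  6.9680e+01 -4.0000e-02  5.8000e-01  3.1500e+00]
 [ 4.9906e+02 -1.1110e+01  6.9680e+01 -1.0700e+00  1.2600e+00  2.9400e+00]
 [ 4.9908e+02 -1.1140e+01  6.9680e+01 -9.9000e-01  2.7000e-01  3.0100e+00]]
top z 208 51.794251208447136
top z 203 51.81691266590232
face 39.791576037642415
```

The force is 3 N and the pad top is at z≈52, so it is pressed about 6 mm. I'll hold it for two seconds, then withdraw straight up.

Call:
drive_tool(
  deltas="0 0 0 0;0 0 0 0;0 0 0 0;0 0 0 0;0 0 0 0;0 0 0 0;0 0 0 0;0 0 0 0;0 0 0 0;0 0 0 0",
)

```text
t: 5.48
eef_pos: [499.1, -11.1, 69.7]
tcp_rot: [3.141, -0.0, 0.499]
ft_force: [-1.0, 0.6, 2.5]
opening: 0.002
grip_force: 1.4
```

Call:
drive_tool(
  deltas="0 0 0 0;0 0 0 0;0 0 0 0;0 0 0 0;0 0 0 0;0 0 0 0;0 0 0 0;0 0 0 0;0 0 0 0;0 0 0 0",
)

```text
t: 6.32
eef_pos: [499.1, -11.1, 69.7]
tcp_rot: [3.141, -0.0, 0.499]
ft_force: [-1.2, 0.4, 3.0]
opening: 0.003
grip_force: 1.4
```

Call:
drive_tool(
  deltas="0 0 .02 0;0 0 .03 0;0 0 .05 0;0 0 .1 0;0 0 .2 0;0 0 .2 0;0 0 .2 0;0 0 .2 0;0 0 0 0;0 0 0 0",
)

```text
t: 7.15
eef_pos: [499.3, -11.2, 171.0]
tcp_rot: [3.14, -0.002, 0.499]
ft_force: [0.2, -0.8, 0.8]
opening: 0.007
grip_force: 0.0
```

Call:
drive_tool(
  deltas="0 0 0 0;0 0 0 0;0 0 0 0;0 0 0 0",
)

```text
t: 7.48
eef_pos: [498.8, -11.1, 169.0]
tcp_rot: [-3.141, 0.001, 0.499]
ft_force: [-0.6, -0.8, 0.5]
opening: 0.005
grip_force: 0.0
```

Run:
```python
from h import *
s=env.state(); p,d=save('wrist','w3'); print(s['t'],s['eef_pos'],s['ft_force'])
uv=np.array([[u,v] for u in range(280,358) for v in range(215,255)])
o,r=ray('wrist',uv,s); P=o+r*d[uv[:,1],uv[:,0]][:,None]
k=(abs(P[:,2]-57)<5); print(k.sum(),np.median(P[k],0),cv2.minAreaRect(P[k,:2].astype(np.float32)))
```

```text
7.4833 [498.81679545 -11.12813717 169.00347391] [-0.62370023 -0.82206626  0.53639917]
838 [499.8141335  -10.15277432  57.33702145] ((499.37017822265625, -10.28573226928711), (11.91093921661377, 45.7498779296875), 28.71298599243164)
```

View pics/w3.png

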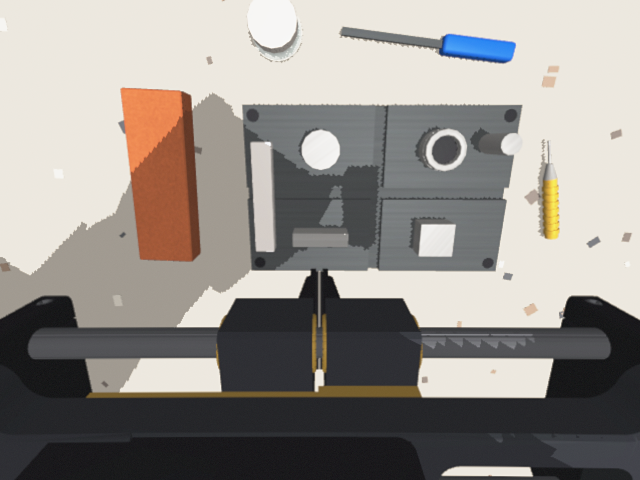

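The pad at (320,237) is back at z 57.3, the same as before the press, and nothing else has moved.

```bash
python3 -c "
from cell import env
print(env.job_done())"
```

```text
the job is handed in; nothing more can be done
None
```

I pressed the blade pad down about 6 mm (3 N, short of its stop), held it for about 2 s and withdrew; it sprang back to its starting height, nothing else visibly moved, and I handed the job in at about 7.5 s.

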